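# Pack the toll clerk's shift caddy

## Robot

A 7-joint arm with a two-finger parallel gripper is mounted at the origin on the work surface. World frame = base frame: x ahead of the robot, y to its left, z up, the work surface at z = 0. Lengths are in m, angles in rad, forces in N, time in s.
With the tool pointing down it reaches from about 0.4 to 0.875 m from the base axis. Payload 19.3 kg.
Tool frame: the origin (TCP) lies at the very end of the fingers, on their centre line; the grasp point (between the pads) lies 19 mm behind it; z points along the fingers, y is the line along which they close (so a half turn about z gives the same grasp; the last joint's range is limited). The gripper opens to 85 mm and grips with 20 to 120 N. Pads are 22 mm wide; open, the fingers measure 114 mm over their backs; the gripper's body (76 mm by 85 mm) begins 54 mm behind the grasp point. The pads swing forward as they close: fully open they stand 13 mm farther back than shut.
Start: joints at [1.058, 0.521, -0.036, 1.599, 0.021, 1.021, -0.113], TCP at [0.268, -0.565, 0.231] pointing down, gripper open.
Joint ranges: [-2.91, 2.91], [-0.3, 2.13], [-1.5, 1.42], [0.17, 2.43], [-1.26, 4.41], [0.16, 1.93], [-2.52, 2.52]. Speed limits (rad/s): [1.89, 1.89, 2.39, 2.39, 3.01, 3.01, 3.01].

## Interface

Orientations are given as [roll, pitch, yaw] about the fixed x, y, z axes, in that order (R = Rz(yaw) Ry(pitch) Rx(roll)).
In Python, from workcell import bot gives the robot as it stands.
- The arm moves only by the tool carry_out, never from a script. Its argument "rows" is a list that holds one entry, the list of rows, each a list of 4 numbers: the shift along the tool's x, y, z in m, then the turn about the tool's z in degrees. In form: [[[x, y, z, twist], ...]]. A call has 1 to 12 rows; each row is the pose to reach, as a shift and turn from the pose commanded when the call began, along the tool's axes at that moment; what a row does not reach only later rows make up. A row lasts 1/12 s, in which the tool goes at most 41.7 mm and 7.16 degrees, less where a joint would pass 70% of its speed; a pose out of reach is approached as far as the arm can. A call with a gripper value outside its range is refused whole. "grip" is the finger opening in m, from 0 to 0.0854, set as the call begins (left out, the last holds). The fingers move at their own pace and stop on an object; "grip_force" is the grip in N (left out, the last holds). Time passes only in rows, so rows that repeat a pose let the fingers close. It gives the time, the measured TCP pose, the force, the opening and the grip force at its end, in the units of the state.
- bot.observe(): the state, without advancing time (a new reading comes with each control period).
- bot.grab_frame(name): name is "side" or "top"; returns a dict with "pixels" (384x512x3 uint8, red, green, blue), "K" (3x3 intrinsics, pixels), "k1" (the pictures are not rectified: a ray, as slopes to the right and down, at radius r is drawn at 1 + k1 r^2 times it, then the intrinsics apply), "pose" (4x4, takes a point from camera to world coordinates). Camera axes: x right, y down, z forward; pixel columns grow to the right and rows downward; lengths in m; the calibration is good to about 2 mm. A picture is of the moment at which its call begins. There is no depth.
- bot.job_done(): hands the job in; it is judged then, once.
Trained networks look in a picture, given as the dict that the camera call returned (one of the last four; its "shot" number tells which), for a name from the list of things; names that differ only in an ending like _2 or _b are one class to them, and where a whole thing is asked for, a point or a joint stands for the part that bears it (a point fixed in the world has none). Each returns a list of dicts, best first, with "conf" (0 to 1); they miss things now and then, are a little off and sometimes report something else, mostly with a low value. They report only what shows in the picture. A call takes as long as a camera call.
- bot.look_for(picture, label): "position" ([column, row] in pixels, amid what is visible of it).
- bot.regions_of(picture, label): "region" (384x512 bool, what is visible of it) and "position" ([column, row] in pixels, amid what is visible of it).
- bot.spot_point(picture, label): "position" ([column, row] in pixels: a listed point, or the origin of a listed thing).
The state is a dict: "clock": time; "qpos": joint angles; "qd": joint speeds; "joint_efforts": joint torques, N m; "position": TCP position; "tool_rot": TCP orientation; "force": force on the tool from outside, world axes, zero at the start; "moment": the same for the moment, N m; "grip_width": finger opening in m; "finger_force": force on a finger pad.
Only numpy, scipy, OpenCV 4.12 (cv2) and the standard library are available. Lean on these libraries where they do the work, as an engineer would, in place of code of your own. Each camera call takes 0.05 s, during which the arm holds its last target. There are 200 camera calls.

## Task

The toll clerk's shift is over: pack her orange caddy. Stand the black date stamp with the wooden knob upright on its base in the caddy's low front bay, and pull the aluminium torch and the red marker out of the black pen holder and stand them, same end up as they were, in the caddy's tall back pocket. Do not drop anything, leave the blue and green markers in the holder, and leave the caddy, the holder, the paper roll and the pink flask where they stand.

Things in the scene. Friction and masses are not known exactly. Their poses are not given: they have to be found in the camera images.
- torch: UV banknote torch, plain round aluminium rod 24 mm in diameter and 190 mm long with a dark head at the top, about 140 g; stands upright in one of the holder's four wells at the start (any of them). Origin: centre of its lower end; z runs up its axis to the top.
- red_marker: red marker, round, 18 mm in diameter and 130 mm long, about 30 g; stands upright in one of the holder's four wells at the start (any of them). Origin: centre of its lower end; z runs up its axis to the top.
- blue_marker: blue marker, same shape as the red one (18 mm diameter, 130 mm long); stays in the holder; stands upright in one of the holder's four wells at the start (any of them). Origin: centre of its lower end; z runs up its axis to the top.
- green_marker: green marker, same shape as the red one (18 mm diameter, 130 mm long); stays in the holder; stands upright in one of the holder's four wells at the start (any of them). Origin: centre of its lower end; z runs up its axis to the top.
- holder: black and grey pen holder, loose, 0.7 kg, 42 mm (x) by 182 mm (y) by 85 mm high, with four open-topped wells in a row along its y axis at y = -66, -22, +22 and +66 mm; each well is 34 mm (x) by 30 mm (y) and its floor is 5 mm up. Origin: centre of the underside, z up
- caddy: orange open-topped caddy, loose, 0.9 kg, 134 mm (x) by 138 mm (y), walls 4 mm, floor 5 mm thick. Front bay (-x side): inside x -63 to +13 mm, y -65 to +65 mm, outer walls 50 mm high. Back pocket (+x side): inside x +17 to +63 mm, y -65 to +65 mm, walls all round 90 mm high, including the partition between the two. Origin: centre of the underside, z up
- pocket (a point): centre of the inner floor of the caddy's back pocket (caddy x +40 mm, 5 mm up); axes as the caddy's
- bay (a point): middle of the inner floor of the caddy's front bay (caddy x -25 mm, 5 mm up); axes as the caddy's
- stamp: date stamp standing on the desk, 85 mm tall, about 130 g: black base 50 mm (x) by 36 mm (y) by 36 mm high with a red band, a 16 mm steel neck up to 50 mm, and an upright round wooden knob 30 mm in diameter from 50 to 85 mm. Origin: centre of the underside, z up
- roll: bystander: white paper roll standing on end, 56 mm in diameter, 57 mm high, loose. Origin: centre of the underside, z up
- thermos: bystander: pink drinking flask, 66 mm in diameter, 203 mm tall, loose. Origin: centre of the underside, z up

How it is judged:
At the end, for the whole second after the job is handed in: Torch and red marker top up, lower end inside the back pocket under 30 mm above the caddy underside, leaning under 57 deg. Stamp in the front bay, under 12 mm up, within 0.15 rad of upright. Caddy and holder upright (0.1 rad), blue and green markers down in the holder, all at rest (x of torch in the frame of caddy between 0.017 and 0.063 m and y of torch in the frame of caddy between -0.065 and 0.065 m and z of each of torch, red_marker in the frame of caddy below 0.03 m and angle between each of torch, red_marker's own z axis and vertical below 1 rad and x of red_marker in the frame of caddy between 0.017 and 0.063 m and y of red_marker in the frame of caddy between -0.065 and 0.065 m and x of stamp in the frame of caddy between -0.063 and 0.013 m and y of stamp in the frame of caddy between -0.065 and 0.065 m and z of stamp in the frame of caddy below 0.012 m and angle between stamp's own z axis and vertical below 0.15 rad and linear speed of each of torch, red_marker, stamp, caddy, holder below 0.03 m/s and angle between each of caddy, holder's own z axis and vertical below 0.1 rad and z of each of blue_marker, green_marker in the frame of holder below 0.02 m and horizontal distance between each of blue_marker, green_marker and holder below 0.09 m); the robot touches nothing.
It fails at once if the blue or green marker is pulled out of the holder (raised more than 60 mm in it) (z of any of blue_marker, green_marker in the frame of holder above 0.06 m).
It fails at once if the holder or the caddy is shoved more than 40 mm or tipped more than 0.35 rad (distance of any of holder, caddy from where it was at the start of the episode above 0.04 m or angle between any of holder, caddy's own z axis and vertical above 0.35 rad).
It fails at once if the roll or the flask is moved more than 40 mm or knocked over (distance of any of roll, thermos from where it was at the start of the episode above 0.04 m or angle between any of thermos, roll's own z axis and vertical above 0.5 rad).
It fails at once if the torch, red marker or stamp is dropped (faster than 1.4 m/s) (linear speed of any of torch, red_marker, stamp above 1.4 m/s).
It also fails if it takes over 66 s, if anything falls off the work surface, if the arm or the gripper's body presses on something with over 40 N, if the wrist force passes 120 N, or if a joint passes its speed limit or range.

## Working session

There is one attempt and no reset: what is moved stays moved. The work goes in short steps, Python scripts to look and compute and a tool call to move; the robot and the scene stay as the last step left them, time stands still between calls to the robot, and variables do not carry over. Pictures are saved under pics/ and viewed, at most 10 in all, crops included, and the job is handed in when it is done.

Besides the shell and the picture viewer there is one more tool, called after ">>>" as name([rows], argument=value, ...), one row to a line, values as JSON. carry_out: Moves the arm, as the interface text tells. Its arguments: {"type":"object","properties":{"rows":{"type":"array","items":{"type":"array","items":{"type":"array","items":{"type":"number"}}}},"grip":{"type":"number"},"grip_force":{"type":"number"}},"required":["rows"]}

```bash
ls; mkdir -p pics; cat > h.py <<'E'
import numpy as np, cv2
from workcell import bot
def ray(f,p):
    K=f["K"]; d=np.array([(p[0]-K[0][2])/K[0][0],(p[1]-K[1][2])/K[1][1]]); u=d.copy()
    for _ in range(20): u=d/(1+f["k1"]*(u@u))
    P=np.array(f["pose"]); return P[:3,3],P[:3,:3]@np.array([u[0],u[1],1.])
def atz(f,p,z):
    o,d=ray(f,p); return o+d*(z-o[2])/d[2]
def proj(f,X):
    P=np.array(f["pose"]); c=P[:3,:3].T@(np.array(X,float)-P[:3,3]); u=c[:2]/c[2]; u=u*(1+f["k1"]*(u@u)); K=f["K"]
    return np.array([K[0][0]*u[0]+K[0][2],K[1][1]*u[1]+K[1][2]])
def save(f,n): cv2.imwrite("pics/"+n+".png",cv2.cvtColor(np.array(f["pixels"]),cv2.COLOR_RGB2BGR))
E
python3 - <<'E'
from h import *
np.set_printoptions(precision=4,suppress=True)
s=bot.observe();print(s["position"],s["tool_rot"],s["clock"])
for n in("top","side"):
    f=bot.grab_frame(n);save(f,n+"0");print(n,np.array(f["pose"]),f["K"],f["k1"])
    for l in "torch red_marker blue_marker green_marker holder caddy pocket bay stamp roll thermos".split():
        r=bot.spot_point(f,l); q=bot.look_for(f,l)
        z=0.005 if l in("torch","red_marker","blue_marker","green_marker","pocket","bay") else 0
        print(l,[(np.round(a["position"],1),round(a["conf"],2),atz(f,a["position"],z)[:2]) for a in r[:2]],[(np.round(a["position"],1),round(a["conf"],2)) for a in q[:2]])
E
```

```text
pics
[ 0.2676 -0.5644  0.2307] [-3.1404  0.0001  0.4428] 0.0
top [[-0.0615 -0.9763  0.2075  0.4257]
 [-0.9981  0.0592 -0.017  -0.006 ]
 [ 0.0043 -0.2082 -0.9781  0.8451]
 [ 0.      0.      0.      1.    ]] [[449.9852   0.     249.8986]
 [  0.     449.9852 198.8651]
 [  0.       0.       1.    ]] -0.04357644406493827
torch [(array([330.9, 233.7]), 0.74, array([ 0.5278, -0.1687]))] [(array([346.2, 225.8]), 0.63), (array([106.2, 213.6]), 0.41)]
red_marker [(array([379.6, 232.6]), 0.68, array([ 0.5241, -0.2611]))] [(array([397.3, 224.6]), 0.5)]
blue_marker [(array([358.3, 235.9]), 0.49, array([ 0.5204, -0.22  ]))] [(array([369.3, 228. ]), 0.72)]
green_marker [(array([403.4, 234.8]), 0.67, array([ 0.5171, -0.3059]))] [(array([420.4, 226.8]), 0.84)]
holder [(array([365.7, 234.4]), 0.61, array([ 0.5229, -0.2357]))] [(array([375.4, 237. ]), 0.73), (array([397. , 226.4]), 0.51)]
caddy [(array([112.5, 221. ]), 0.79, array([0.5778, 0.2433]))] [(array([105.2, 215.5]), 0.9)]
pocket [(array([117.5, 197.4]), 0.79, array([0.6221, 0.2323]))] [(array([109.6, 211.3]), 0.8), (array([348.4, 224.5]), 0.24
[... 1118 characters left out ...]
374]))] [(array([326.1, 278.6]), 0.56)]
caddy [(array([191.1, 149.7]), 0.61, array([0.5815, 0.2425]))] [(array([192.6, 139.2]), 0.95)]
pocket [(array([320.3, 286.2]), 0.73, array([ 0.5234, -0.2373])), (array([204.5, 144.5]), 0.6, array([0.6161, 0.2332]))] [(array([190.9, 138.9]), 0.88)]
bay [(array([181.5, 151.5]), 0.63, array([0.556 , 0.2449]))] [(array([193.5, 137.6]), 0.95), (array([338.5, 256.4]), 0.71)]
stamp [(array([253.2, 198.3]), 0.66, array([0.5824, 0.0043]))] [(array([252.5, 186.2]), 0.7)]
roll [(array([202.8, 234.7]), 0.95, array([ 0.4428, -0.011 ]))] [(array([197.8, 224.9]), 0.57)]
thermos [(array([301.9, 176.3]), 0.83, array([ 0.7144, -0.0119]))] [(array([306.8, 135. ]), 0.69)]
```

View pics/top0.png

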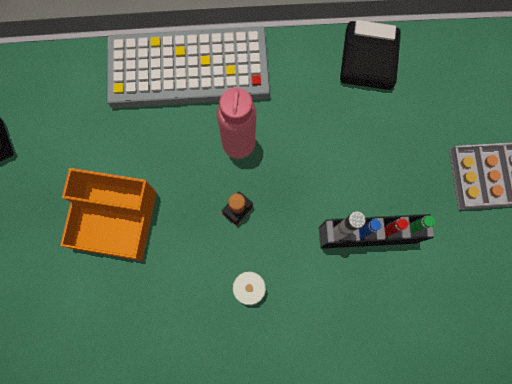

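View pics/side0.png

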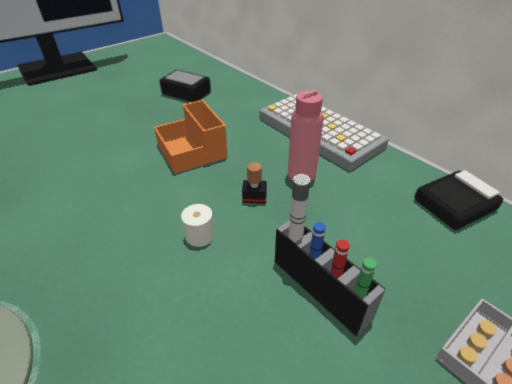

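The top view shows the caddy at (110,215), stamp (237,208), roll (249,288) and flask (237,125). The holder wells from left to right hold torch (357,220), blue (374,227), red (401,226) and green (428,222). The side view confirms that order. Next I'll refine the poses by fitting silhouettes in both views.

```bash
cat > fit.py <<'E'
from h import *
from scipy.optimize import minimize
def box(x0,x1,y0,y1,z0,z1): return np.array([[a,b,c] for a in(x0,x1) for b in(y0,y1) for c in(z0,z1)])
def cyl(r,z0,z1,cx=0,cy=0):
    t=np.linspace(0,2*np.pi,24,endpoint=False); return np.vstack([np.c_[cx+r*np.cos(t),cy+r*np.sin(t),0*t+z] for z in(z0,z1)])
def render(f,parts,p):
    m=np.zeros((384*4,512*4),np.uint8); c,s=np.cos(p[2]),np.sin(p[2])
    for P in parts:
        W=np.c_[p[0]+c*P[:,0]-s*P[:,1],p[1]+s*P[:,0]+c*P[:,1],P[:,2]]
        uv=np.array([proj(f,w) for w in W]); cv2.fillConvexPoly(m,cv2.convexHull(np.round(uv*4+1.5).astype(np.int32)),1)
    return cv2.resize(m.astype(np.float32),(512,384),interpolation=cv2.INTER_AREA)
def fit(fs,masks,parts,p0,d=(.006,.006,.08)):
    def cost(p):
        v=0
        for f,m in zip(fs,masks):
            r=render(f,parts,p); v+=1-np.minimum(r,m).sum()/np.maximum(r,m).sum()
        return v
    p0=np.array(p0,float); S=np.vstack([p0]+[p0+np.eye(3)[i]*d[i] for i in range(3)])
    o=minimize(cost,p0,method="Nelder-Mead",options=dict(initial_simplex=S,xatol=1e-4,fatol=1e-4,maxiter=150)); return o.x,o.fun
CADDY=[box(-.067,.017,-.069,.069,0,.05),box(.013,.067,-.069,.069,0,.09)]
STAMP=[box(-.025,.025,-.018,.018,0,.036),cyl(.008,.036,.05),cyl(.015,.05,.085)]
def reg(f,l):
    r=bot.regions_of(f,l); return r[0]["region"].astype(np.float32) if r else None
E
python3 - <<'E'
from fit import *
np.set_printoptions(precision=4,suppress=True)
fs=[bot.grab_frame(n) for n in("top","side")]
M={l:[reg(f,l) for f in fs] for l in "caddy stamp red_marker torch holder".split()}
for l,ms in M.items(): print(l,[None if m is None else int(m.sum()) for m in ms])
def go(l,parts,p0,**k):
    for F,Q in ((fs,M[l]),(fs[:1],M[l][:1]),(fs[1:],M[l][1:])):
        if any(q is None for q in Q): print("missing");continue
        print(l,*fit(F,Q,parts,p0,**k))
go("caddy",CADDY,[.579,.243,-.2])
for y in(.3,.8,-.8): go("stamp",STAMP,[.584,.005,y],d=(.006,.006,.3))
# pens by upper part
def col(f,c):
    h=cv2.cvtColor(np.array(f["pixels"]),cv2.COLOR_RGB2HSV); H,S,V=h[...,0].astype(int),h[...,1],h[...,2]
    m=(S>130)&(V>60)&({"r":(H<6)|(H>174),"b":(H>105)&(H<128),"g":(H>50)&(H<75)&(V>110)}[c])
    return m
win=[((300,450),(205,250)),((270,390),(165,310))]
for c in"rbg":
  for f,w in zip(fs,win):
    m=col(f,c); k=np.zeros_like(m); k[w[1][0]:w[1][1],w[0][0]:w[0][1]]=1; m=(m&k).astype(np.uint8)
    n,lab,st,ce=cv2.connectedComponentsWithStats(m); i=1+np.argmax(st[1:,4]) if n>1 else 0; print(c,st[i],ce[i])
big=np.hstack([cv2.resize(np.array(fs[0]["pixels"])[200:255,310:440],None,fx=3,fy=3,interpolation=2),np.zeros((165,2,3),np.uint8)])
s=cv2.resize(np.array(fs[1]["pixels"])[170:325,265:385],None,fx=3,fy=3,interpolation=2)
c=np.zeros((465,760,3),np.uint8);c[:165,:392]=big;c[:,395:755]=s;cv2.imwrite("pics/hold.png",c[...,::-1])
E
```

```text
caddy [6756, 3544]
stamp [613, 799]
red_marker [None, 471]
torch [507, 1044]
holder [1993, 5114]
caddy [ 0.5811  0.2409 -0.2206] 0.04250621795654297
caddy [ 0.5811  0.2408 -0.2203] 0.019502580165863037
caddy [ 0.581  0.241 -0.22 ] 0.022464275360107422
stamp [ 0.5852  0.0042 -0.7887] 0.15995746850967407
stamp [ 0.5851  0.0051 -0.7758] 0.07148963212966919
stamp [0.5855 0.0047 0.4254] 0.15118408203125
stamp [0.5849 0.0041 1.2984] 0.3970237374305725
stamp [0.5849 0.0036 1.4048] 0.23339331150054932
stamp [0.585  0.004  1.3022] 0.16132420301437378
stamp [ 0.5858  0.0051 -0.7776] 0.15093135833740234
stamp [ 0.5851  0.0053 -0.759 ] 0.07281690835952759
stamp [ 0.5869  0.006  -0.7754] 0.07436513900756836
r [385 219  24  18 230] [395.7261 226.6304]
r [331 251  16  27 261] [338.0498 264.4368]
b [370 218  11  13 103] [374.8932 224.4175]
b [310 235  13  24 224] [315.9375 246.3482]
g [424 216  11  10  95] [429.2    220.5474]
g [370 268   4   1   4] [371.5 268. ]
```

View pics/hold.png

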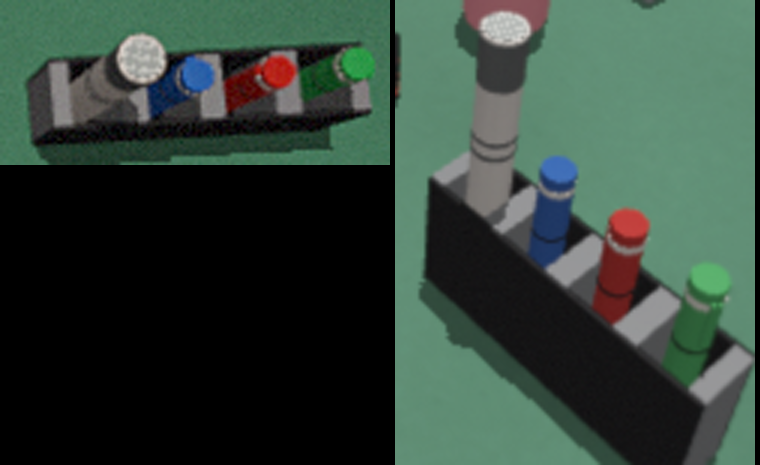

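The crop shows the torch top at (357,219), blue cap (375,225), red cap (402,224) and green cap (429,221) in the top picture. In the side picture the torch top is at (302,179) and the red cap at (343,244). Next I'll triangulate those and fit the holder.

```bash
python3 - <<'E'
from fit import *
np.set_printoptions(precision=4,suppress=True)
fs=[bot.grab_frame(n) for n in("top","side")]
def c(u,v): return (310+u/3-.33,200+v/3-.33)
def s(u,v): return (265+(u-395)/3-.33,170+v/3-.33)
for n,z,a,b in(("torch",.195,(141,58),(505,28)),("blue",.135,(196,75),(558,170)),("red",.135,(278,71),(628,223)),("green",.135,(356,64),(709,278))):
    print(n,atz(fs[0],c(*a),z),atz(fs[1],s(*b),z))
pen=lambda l,y:cyl(.012 if l=='t' else .009,.06,.195 if l=='t' else .135,0,y)
# holder+pens silhouette: not-green-desk pixels
ms=[]
for f,w in zip(fs,[((305,445),(200,255)),((268,385),(185,330))]):
    h=cv2.cvtColor(np.array(f["pixels"]),cv2.COLOR_RGB2HSV)
    ms.append(reg(f,"holder"))
H=[box(-.021,.021,-.091,.091,0,.085)]
for F,Q in((fs,ms),(fs[:1],ms[:1]),(fs[1:],ms[1:])): print("holder",*fit(F,Q,H,[.522,-.236,-.07]))
E
```

```text
torch [ 0.5239 -0.1719  0.195 ] [ 0.5237 -0.1726  0.195 ]
blue [ 0.522  -0.2157  0.135 ] [ 0.5213 -0.217   0.135 ]
red [ 0.5214 -0.2602  0.135 ] [ 0.5207 -0.2604  0.135 ]
green [ 0.5226 -0.303   0.135 ] [ 0.5229 -0.3037  0.135 ]
holder [ 0.5224 -0.2379 -0.0101] 0.5835910439491272
holder [ 0.5222 -0.2374 -0.0079] 0.3920271396636963
holder [ 0.5219 -0.2378 -0.0203] 0.1928936243057251
```

```bash
cat >> h.py <<'E'
from scipy.spatial.transform import Rotation as Ro
def to(x,y,z,yawdeg):
    s=bot.observe(); R=Ro.from_euler("xyz",s["tool_rot"]).as_matrix(); d=R.T@(np.array([x,y,z])-s["position"])
    tw=-(yawdeg-np.degrees(s["tool_rot"][2])); tw=(tw+180)%360-180
    print("t",round(s["clock"],2),"pos",np.round(s["position"],4),"rpy",np.round(s["tool_rot"],4),"w",round(s["grip_width"],4),"F",np.round(s["force"],1),"q7",round(s["qpos"][6],2),"-> shift",np.round(d,4),"twist",round(tw,1))
E
python3 -c "
from h import *
to(.521,-.2602,.231,90)"
```

```text
t 3.1 pos [ 0.2678 -0.5647  0.2313] rpy [-3.1415  0.      0.4427] w 0.0854 F [-0.3  0.4 -0.5] q7 -0.11 -> shift [ 3.593e-01 -1.667e-01  3.000e-04] twist -64.6
```

>>> carry_out([
  [[0.03,-0.014,0,-5.5],[0.066,-0.031,0,-12],[0.102,-0.047,0,-18.5],[0.138,-0.064,0,-25],[0.174,-0.081,0,-31.5],[0.21,-0.098,0,-38],[0.246,-0.114,0,-44.5],[0.282,-0.131,0,-51],[0.318,-0.148,0,-57.5],[0.345,-0.16,0,-62],[0.3593,-0.1667,0,-64.6],[0.3593,-0.1667,0,-64.6]],
], grip=0.05, grip_force=25)

```text
clock: 4.1
position: [0.5232, -0.2568, 0.2313]
tool_rot: [3.141, -0.001, 1.578]
force: [0.1, 0.0, -0.1]
grip_width: 0.0502
finger_force: 0.0
```

```bash
python3 -c "
from h import *
to(.521,-.2602,.097,90)"
```

```text
t 4.1 pos [ 0.5232 -0.2568  0.2313] rpy [ 3.1406e+00 -1.4000e-03  1.5775e+00] w 0.0502 F [ 0.1  0.  -0.1] q7 0.18 -> shift [-0.0036 -0.0023  0.1343] twist 0.4
```

>>> carry_out([
  [[0,0,0.0,0],[0,0,0.03,0],[0,0,0.06,0],[0,0,0.09,0],[0,0,0.115,0],[0,0,0.131,0],[0,0,0.134,0],[0,0,0.134,0],[0,0,0.134,0]],
])

```text
clock: 4.85
position: [0.521, -0.2612, 0.0983]
tool_rot: [3.141, 0.001, 1.569]
force: [0.7, 0.3, -0.7]
grip_width: 0.05
finger_force: 0.0
```

```bash
python3 -c "
from h import *
to(.521,-.2602,.097,90)
f=bot.grab_frame('side');i=np.array(f['pixels'])[150:330,230:400];cv2.imwrite('pics/r1.png',cv2.resize(i,None,fx=3,fy=3)[...,::-1])"
```

```text
t 4.85 pos [ 0.521  -0.2612  0.0983] rpy [3.1409e+00 7.0000e-04 1.5685e+00] w 0.05 F [ 0.7  0.3 -0.7] q7 0.1 -> shift [0.001  0.     0.0013] twist -0.1
```

View pics/r1.png

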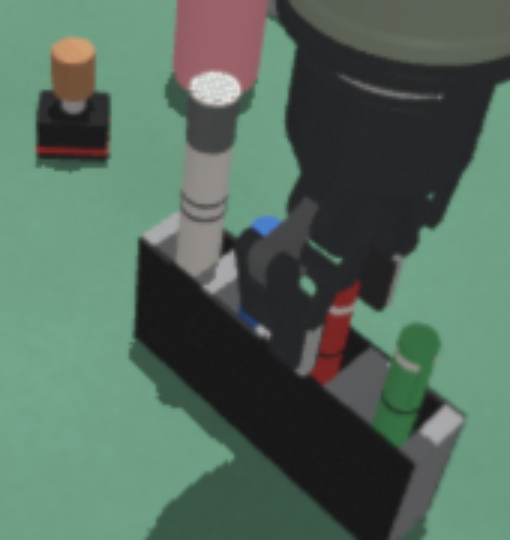

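The red marker sits between the open fingers, and blue, green and the torch are clear. I'll close on it and lift.

>>> carry_out([
  [[0,0,0,0],[0,0,0,0],[0,0,0,0],[0,0,0,0],[0,0,0,0],[0,0,0,0],[0,0,0,0],[0,0,0,0]],
], grip=0.005, grip_force=40)

```text
clock: 5.57
position: [0.5214, -0.2604, 0.0982]
tool_rot: [3.141, 0.001, 1.57]
force: [-1.4, -0.1, 7.1]
grip_width: 0.017
finger_force: 38.8
```

>>> carry_out([
  [[0,0,-0.005,0],[0,0,-0.02,0],[0,0,-0.045,0],[0,0,-0.075,0],[0,0,-0.105,0],[0,0,-0.135,0],[0,0,-0.16,0],[0,0,-0.175,0],[0,0,-0.18,0],[0,0,-0.18,0]],
])

```text
clock: 6.4
position: [0.5213, -0.2603, 0.2786]
tool_rot: [3.14, 0.001, 1.57]
force: [-0.6, 0.0, -0.4]
grip_width: 0.0168
finger_force: 39.0
```

```bash
python3 -c "
from h import *
c,s=np.cos(-.2206),np.sin(-.2206)
T=lambda x,y:(.581+c*x-s*y,.241+s*x+c*y)
print('red',T(.04,-.042),'torch',T(.04,.02),'bay',T(-.025,0))
x,y=T(.04,-.042)
to(x,y,.277,90-12.6)
for n in('side',):
  f=bot.grab_frame(n);save(f,'r2')"
```

```text
red (np.float64(0.6108404183022949), np.float64(0.19126520900271057)) torch (np.float64(0.6244069558808032), np.float64(0.25176272182870135)) bay (np.float64(0.556605841602423), np.float64(0.2464703780558501))
t 6.4 pos [ 0.5213 -0.2603  0.2786] rpy [3.1397e+00 1.0000e-03 1.5701e+00] w 0.0168 F [-0.6  0.  -0.4] q7 0.2 -> shift [0.4516 0.0892 0.0013] twist 12.6
```

View pics/r2.png

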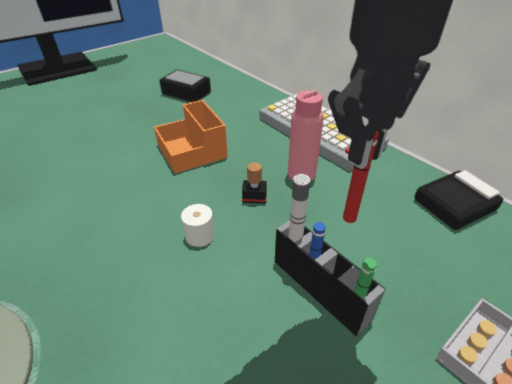

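The red marker at (357,185) hangs upright in the gripper, and blue (318,235) and green (367,272) are still in the holder. The path passes over the torch, so I'll go up first.

>>> carry_out([
  [[0,0,-0.02,0],[0.005,0.001,-0.045,0],[0.03,0.006,-0.05,1],[0.066,0.013,-0.05,2],[0.102,0.02,-0.05,3],[0.139,0.027,-0.05,4],[0.176,0.035,-0.05,5],[0.213,0.042,-0.05,6],[0.25,0.049,-0.05,7],[0.287,0.057,-0.05,8],[0.324,0.064,-0.05,9],[0.36,0.071,-0.05,10]],
])

```text
clock: 7.45
position: [0.5918, 0.1017, 0.3257]
tool_rot: [-3.14, 0.001, 1.395]
force: [0.9, -0.2, -0.3]
grip_width: 0.0169
finger_force: 39.1
```

>>> carry_out([
  [[0.03,0.006,0,1],[0.058,0.012,0,1.8],[0.078,0.016,0,2.4],[0.089,0.0175,0,2.6],[0.0915,0.018,0,2.6],[0.0915,0.018,0,2.6],[0.0915,0.018,0,2.6]],
])

```text
clock: 8.03
position: [0.6258, 0.1852, 0.3269]
tool_rot: [-3.141, 0.001, 1.349]
force: [-0.2, 0.3, 0.1]
grip_width: 0.0173
finger_force: 39.1
```

```bash
python3 -c "
from h import *
to(.6108,.1913,.101,90-12.6)"
```

```text
t 8.03 pos [0.6258 0.1852 0.3269] rpy [-3.1413e+00  1.0000e-03  1.3494e+00] w 0.0173 F [-0.2  0.3  0.1] q7 -0.79 -> shift [ 0.0028 -0.0159  0.2259] twist -0.1
```

>>> carry_out([
  [[0.001,-0.006,0,0],[0.0028,-0.0125,0.01,0],[0.0028,-0.0155,0.035,0],[0.0028,-0.016,0.065,0],[0.0028,-0.016,0.09,0],[0.0028,-0.016,0.108,0],[0.0028,-0.016,0.11,0],[0.0028,-0.016,0.11,0],[0.0028,-0.016,0.11,0]],
])

```text
clock: 8.78
position: [0.6112, 0.1927, 0.2188]
tool_rot: [3.14, -0.001, 1.35]
force: [0.4, 0.2, 0.8]
grip_width: 0.0171
finger_force: 39.1
```

```bash
python3 -c "
from h import *
to(.6108,.1913,.0995,90-12.6)
a=[np.array(bot.grab_frame(n)['pixels']) for n in('top','side')]
i=np.hstack([cv2.resize(a[0][130:280,40:190],None,fx=2.6,fy=2.6),cv2.resize(a[1][60:210,120:270],None,fx=2.6,fy=2.6)]);cv2.imwrite('pics/p1.png',i[...,::-1])"
```

```text
t 8.78 pos [0.6112 0.1927 0.2188] rpy [ 3.1403e+00 -8.0000e-04  1.3497e+00] w 0.0171 F [0.4 0.2 0.8] q7 -0.85 -> shift [-0.0016 -0.0003  0.1193] twist -0.1
```

View pics/p1.png

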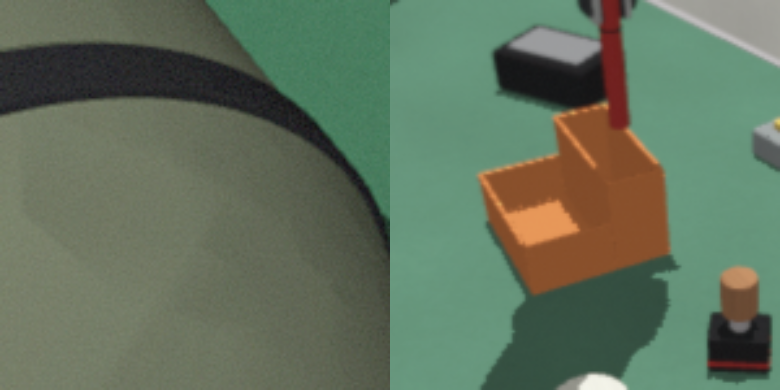

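```bash
python3 -c "
from h import *
f=bot.grab_frame('side')
p=atz(f,(208,107),.1255);c,s=np.cos(-.2206),np.sin(-.2206);d=p[:2]-[.581,.241]
print(p,c*d[0]+s*d[1],-s*d[0]+c*d[1])"
```

```text
[0.61379269 0.19529392 0.1255    ] 0.04199918806907017 -0.037422920033061656
```

>>> carry_out([
  [[0,0,0.01,0],[0,0,0.03,0],[0,0,0.05,0],[0,0,0.07,0],[0,0,0.09,0],[0,0,0.105,0],[0,0,0.113,0],[0,0,0.116,0],[0,0,0.116,0],[0,0,0.116,0]],
])

```text
clock: 9.77
position: [0.6112, 0.1932, 0.102]
tool_rot: [3.141, -0.001, 1.35]
force: [-0.4, 1.0, 0.3]
grip_width: 0.0174
finger_force: 39.1
```

>>> carry_out([
  [[0,0,0.0015,0],[0,0,0.003,0],[0,0,0.0035,0],[0,0,0.0035,0],[0,0,0.0035,0]],
])

```text
clock: 10.18
position: [0.6111, 0.1931, 0.0983]
tool_rot: [3.141, -0.0, 1.35]
force: [-1.4, -0.6, 4.9]
grip_width: 0.0168
finger_force: 39.4
```

>>> carry_out([
  [[0,0,0,0],[0,0,0,0],[0,0,0,0],[0,0,0,0]],
], grip=0.04)

```text
clock: 10.52
position: [0.6108, 0.193, 0.0977]
tool_rot: [-3.141, 0.0, 1.35]
force: [0.5, -0.4, 0.3]
grip_width: 0.0398
finger_force: 0.0
```

>>> carry_out([
  [[0,0,-0.01,0],[0,0,-0.04,0],[0,0,-0.08,0],[0,0,-0.115,0],[0,0,-0.14,0],[0,0,-0.15,0],[0,0,-0.15,0]],
])

```text
clock: 11.1
position: [0.6117, 0.1934, 0.2511]
tool_rot: [3.138, -0.002, 1.35]
force: [0.7, -0.8, -0.7]
grip_width: 0.0399
finger_force: 0.0
```

```bash
python3 -c "
from h import *
to(.5238,-.172,.25,90)
f=bot.grab_frame('side');a=np.array(f['pixels'])
print([(r['position'],r['conf']) for r in bot.spot_point(f,'red_marker')],[(r['position'],r['conf']) for r in bot.spot_point(f,'torch')])
cv2.imwrite('pics/p2.png',cv2.resize(a[60:330,120:400],None,fx=2,fy=2)[...,::-1])"
```

```text
t 11.1 pos [0.6117 0.1934 0.2511] rpy [ 3.1379e+00 -2.2000e-03  1.3502e+00] w 0.0399 F [ 0.7 -0.8 -0.7] q7 -0.84 -> shift [-3.758e-01 -5.900e-03  2.000e-04] twist -12.6
[] []
```

View pics/p2.png

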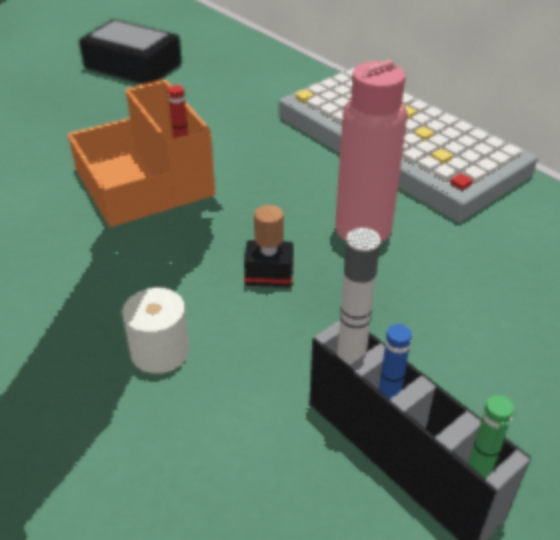

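The red marker stands upright in the pocket (crop 177,110). The torch is undisturbed at (358,290) and the holder still holds blue and green. Next is the torch.

>>> carry_out([
  [[-0.02,0,0,-1],[-0.055,-0.001,0,-2.2],[-0.092,-0.001,0,-3.4],[-0.13,-0.002,0,-4.6],[-0.168,-0.003,0,-5.8],[-0.206,-0.003,0,-7],[-0.244,-0.004,0,-8.2],[-0.282,-0.004,0,-9.5],[-0.32,-0.005,0,-11],[-0.35,-0.0055,0,-12],[-0.37,-0.006,0,-12.6],[-0.376,-0.006,0,-12.6]],
], grip=0.055)

```text
clock: 12.25
position: [0.521, -0.1763, 0.2464]
tool_rot: [-3.139, 0.0, 1.567]
force: [0.4, -0.1, 0.0]
grip_width: 0.0547
finger_force: 0.0
```

>>> carry_out([
  [[0,0,0,0],[0,0,0,0],[0,0,0,0],[0,0,0,0]],
])

```text
clock: 12.58
position: [0.5231, -0.1711, 0.2476]
tool_rot: [-3.141, -0.001, 1.572]
force: [-0.1, 1.1, -0.5]
grip_width: 0.055
finger_force: 0.0
```

```bash
python3 -c "
from h import *
to(.5238,-.172,.137,90)"
```

```text
t 12.58 pos [ 0.5231 -0.1711  0.2476] rpy [-3.1413e+00 -5.0000e-04  1.5722e+00] w 0.055 F [-0.1  1.1 -0.5] q7 0.01 -> shift [-0.0009  0.0007  0.1106] twist 0.1
```

>>> carry_out([
  [[0,0.0005,0.02,0],[-0.0005,0.0005,0.05,0],[-0.0005,0.0005,0.08,0],[-0.0005,0.0005,0.1,0],[-0.0005,0.0005,0.109,0],[-0.0005,0.0005,0.1105,0],[-0.0005,0.0005,0.1105,0],[-0.0005,0.0005,0.1105,0]],
])

```text
clock: 13.25
position: [0.5241, -0.1729, 0.1385]
tool_rot: [3.14, 0.0, 1.57]
force: [-0.1, 1.2, 0.4]
grip_width: 0.0548
finger_force: 0.0
```

>>> carry_out([
  [[0,0,0,0],[0,0,0,0],[0,0,0,0],[0,0,0,0],[0,0,0,0],[0,0,0,0],[0,0,0,0],[0,0,0,0]],
], grip=0.01, grip_force=60)

```text
clock: 13.92
position: [0.5239, -0.1733, 0.1383]
tool_rot: [3.14, 0.001, 1.57]
force: [-1.5, 0.1, 8.9]
grip_width: 0.0229
finger_force: 58.3
```

>>> carry_out([
  [[0,0,-0.005,0],[0,0,-0.02,0],[0,0,-0.045,0],[0,0,-0.075,0],[0,0,-0.105,0],[0,0,-0.13,0],[0,0,-0.15,0],[0,0,-0.16,0],[0,0,-0.16,0],[0,0,-0.16,0]],
])

```text
clock: 14.75
position: [0.523, -0.1732, 0.2968]
tool_rot: [-3.141, 0.0, 1.57]
force: [0.3, 0.0, -2.3]
grip_width: 0.0229
finger_force: 59.0
```

```bash
python3 -c "
from h import *
to(.6244,.2518,.2985,90-12.6)
f=bot.grab_frame('side');a=np.array(f['pixels'])
cv2.imwrite('pics/t1.png',cv2.resize(a[60:330,120:400],None,fx=2,fy=2)[...,::-1])"
```

```text
t 14.75 pos [ 0.523  -0.1732  0.2968] rpy [-3.1414e+00  1.0000e-04  1.5701e+00] w 0.0229 F [ 0.3  0.  -2.3] q7 0.04 -> shift [ 0.425   0.1011 -0.0018] twist 12.6
```

View pics/t1.png

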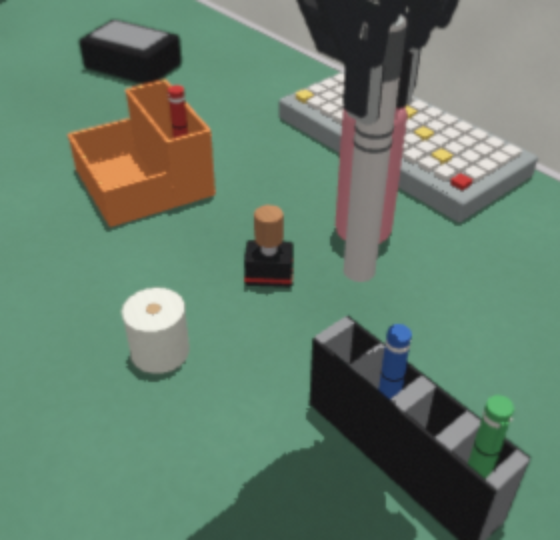

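The torch hangs upright in the gripper (crop 365,190), and blue and green are still in the holder. I'll carry it over to the caddy.

>>> carry_out([
  [[0.02,0.005,0,0.6],[0.055,0.013,0,1.6],[0.093,0.022,0,2.7],[0.131,0.031,0,3.8],[0.169,0.04,0,4.9],[0.207,0.049,0,6],[0.245,0.058,0,7.1],[0.283,0.067,0,8.2],[0.321,0.076,0,9.4],[0.358,0.085,0,10.6],[0.39,0.093,0,11.6],[0.412,0.098,0,12.6]],
])

```text
clock: 15.8
position: [0.6208, 0.2425, 0.295]
tool_rot: [-3.139, 0.0, 1.352]
force: [0.4, -0.8, -1.2]
grip_width: 0.0228
finger_force: 58.9
```

>>> carry_out([
  [[0.008,0,0,0],[0.0135,0,0,0],[0.0135,0,0,0],[0.0135,0,0,0],[0.0135,0,0,0]],
])

```text
clock: 16.22
position: [0.6247, 0.2504, 0.2971]
tool_rot: [3.141, 0.001, 1.349]
force: [-0.2, 0.1, -1.9]
grip_width: 0.0227
finger_force: 59.0
```

```bash
python3 -c "
from h import *
to(.6244,.2518,.138,90-12.6)
f=bot.grab_frame('side');a=np.array(f['pixels'])
cv2.imwrite('pics/t2.png',cv2.resize(a[20:220,100:300],None,fx=2.5,fy=2.5)[...,::-1])"
```

```text
t 16.22 pos [0.6247 0.2504 0.2971] rpy [3.1415e+00 7.0000e-04 1.3488e+00] w 0.0227 F [-0.2  0.1 -1.9] q7 -0.9 -> shift [ 0.0014 -0.0006  0.1591] twist -0.1
```

View pics/t2.png

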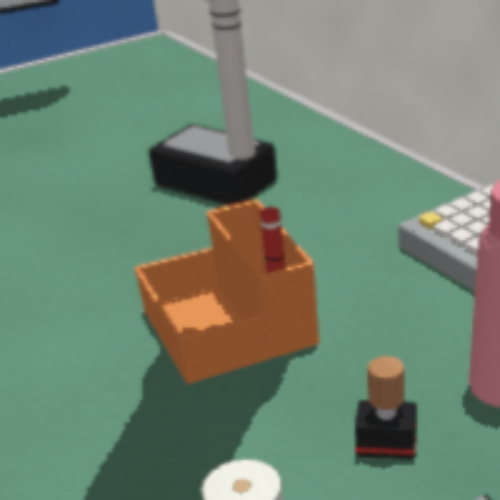

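The torch hangs above the pocket, with its lower end at crop (238,155), and the red marker is upright. I'll lower it.

>>> carry_out([
  [[0,0,0.015,0],[0,0,0.04,0],[0,0,0.065,0],[0,0,0.09,0],[0,0,0.115,0],[0,0,0.135,0],[0,0,0.147,0],[0,0,0.153,0],[0,0,0.156,0],[0,0,0.158,0],[0,0,0.158,0],[0,0,0.158,0]],
])

```text
clock: 17.27
position: [0.6249, 0.2522, 0.1403]
tool_rot: [3.141, -0.001, 1.35]
force: [0.4, 0.1, -2.3]
grip_width: 0.0225
finger_force: 59.0
```

>>> carry_out([
  [[0,0,0.001,0],[0,0,0.002,0],[0,0,0.003,0],[0,0,0.003,0],[0,0,0.003,0]],
])

```text
clock: 17.68
position: [0.6253, 0.2527, 0.1383]
tool_rot: [3.139, -0.002, 1.35]
force: [-2.3, -2.0, 17.2]
grip_width: 0.0224
finger_force: 61.1
```

>>> carry_out([
  [[0,0,0,0],[0,0,0,0],[0,0,0,0],[0,0,0,0],[0,0,0,0]],
], grip=0.05)

```text
clock: 18.1
position: [0.6244, 0.252, 0.1362]
tool_rot: [-3.141, 0.0, 1.35]
force: [-0.3, -0.7, -0.5]
grip_width: 0.0501
finger_force: 0.0
```

>>> carry_out([
  [[0,0,-0.01,0],[0,0,-0.035,0],[0,0,-0.07,0],[0,0,-0.1,0],[0,0,-0.12,0],[0,0,-0.12,0],[0,0,-0.12,0]],
])

```text
clock: 18.68
position: [0.6248, 0.2523, 0.258]
tool_rot: [3.14, -0.001, 1.35]
force: [0.0, 0.7, -0.6]
grip_width: 0.0503
finger_force: 0.0
```

```bash
python3 -c "
from h import *
to(.5855,.005,.26,77.4)
f=bot.grab_frame('side');a=np.array(f['pixels'])
cv2.imwrite('pics/t3.png',cv2.resize(a[60:330,120:400],None,fx=2,fy=2)[...,::-1])"
```

```text
t 18.68 pos [0.6248 0.2523 0.258 ] rpy [ 3.1397e+00 -1.3000e-03  1.3503e+00] w 0.0503 F [ 0.   0.7 -0.6] q7 -0.92 -> shift [-0.2499  0.0157 -0.0023] twist -0.0
```

View pics/t3.png

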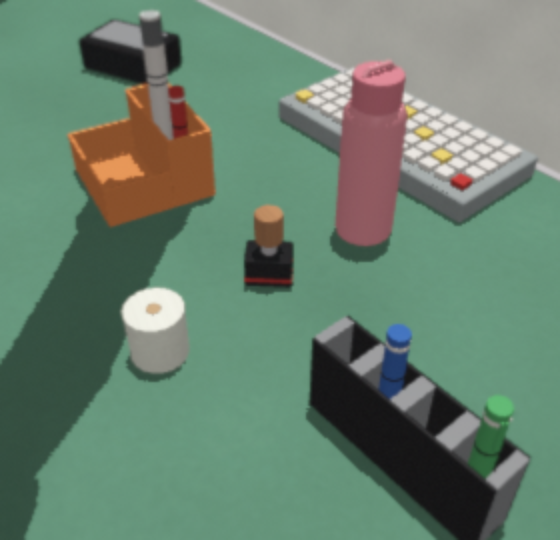

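The torch and red marker stand upright in the pocket (crop 157,75 and 178,110). The caddy, roll, flask and holder are unmoved. Next is the stamp, turning the tool so the stamp lands square in the bay.

>>> carry_out([
  [[-0.015,0.001,0,-4],[-0.04,0.0025,0,-10],[-0.07,0.0044,0,-16.5],[-0.1,0.006,0,-23],[-0.13,0.008,0,-29.5],[-0.16,0.01,0,-36],[-0.19,0.012,0,-42],[-0.215,0.0135,0,-48],[-0.237,0.015,0,-54],[-0.25,0.0157,0,-58],[-0.25,0.0157,0,-58],[-0.25,0.0157,0,-58]],
], grip=0.06)

```text
clock: 19.73
position: [0.5848, 0.0041, 0.2556]
tool_rot: [-3.141, -0.001, 2.36]
force: [0.3, 0.6, -0.0]
grip_width: 0.06
finger_force: 0.0
```

>>> carry_out([
  [[0,0,0.02,0],[0,0,0.05,0],[0,0,0.08,0],[0,0,0.1,0],[0,0,0.11,0],[0,0,0.11,0],[0,0,0.11,0]],
])

```text
clock: 20.32
position: [0.5853, 0.0057, 0.1467]
tool_rot: [3.141, -0.0, 2.363]
force: [0.4, -0.4, 0.5]
grip_width: 0.0604
finger_force: 0.0
```

```bash
python3 - <<'E'
from fit import *
to(.5855,.005,.05,135.5)
f=bot.grab_frame('side')
m=reg(f,'stamp')
print(m.sum(),fit([f],[m],STAMP,[.5855,.005,-.777]))
E
```

```text
t 20.32 pos [0.5853 0.0057 0.1467] rpy [ 3.1413e+00 -4.0000e-04  2.3630e+00] w 0.0604 F [ 0.4 -0.4  0.5] q7 0.26 -> shift [-0.0006 -0.0004  0.0967] twist -0.1
775.0 (array([ 0.58594344,  0.00474281, -0.72061774]), np.float64(0.0921294093132019))
```

>>> carry_out([
  [[0,0,0.02,0],[0,0,0.045,0],[0,0,0.07,0],[0,0,0.088,0],[0,0,0.095,0],[0,0,0.0965,0],[0,0,0.0965,0],[0,0,0.0965,0]],
])

```text
clock: 21.08
position: [0.586, 0.0047, 0.0513]
tool_rot: [3.14, 0.001, 2.362]
force: [0.3, -0.3, -0.3]
grip_width: 0.0602
finger_force: 0.0
```

>>> carry_out([
  [[0,0,0,0],[0,0,0,0],[0,0,0,0],[0,0,0,0],[0,0,0,0],[0,0,0,0],[0,0,0,0]],
], grip=0.015, grip_force=60)

```text
clock: 21.67
position: [0.5856, 0.0046, 0.0508]
tool_rot: [3.141, 0.001, 2.362]
force: [-1.9, -0.9, 11.7]
grip_width: 0.0287
finger_force: 58.4
```

>>> carry_out([
  [[0,0,-0.005,0],[0,0,-0.02,0],[0,0,-0.045,0],[0,0,-0.07,0],[0,0,-0.095,0],[0,0,-0.11,0],[0,0,-0.12,0],[0,0,-0.12,0],[0,0,-0.12,0]],
])

```text
clock: 22.42
position: [0.585, 0.0044, 0.1695]
tool_rot: [-3.141, 0.0, 2.362]
force: [-0.6, 0.1, -2.8]
grip_width: 0.0286
finger_force: 59.4
```

```bash
python3 - <<'E'
from fit import *
c,s=np.cos(-.2206),np.sin(-.2206)
x,y=-.027,-.02
to(.581+c*x-s*y,.241+s*x+c*y,.17,167.4)
f=bot.grab_frame('side')
m=reg(f,'stamp')
if m is not None:
    v,u=np.nonzero(m>0); print(m.sum(),u.min(),u.max(),v.min(),v.max(), 'expected base centre',proj(f,[.5855,.005,.12]))
E
```

```text
t 22.42 pos [0.585  0.0044 0.1695] rpy [-3.1414e+00  2.0000e-04  2.3624e+00] w 0.0286 F [-0.6  0.1 -2.8] q7 0.28 -> shift [ 0.1814  0.1343 -0.0005] twist -32.0
632.0 240 267 119 157 expected base centre [253.61974456 151.16783042]
```

>>> carry_out([
  [[0.014,0.01,0,-3],[0.038,0.028,0,-7],[0.065,0.048,0,-12],[0.092,0.068,0,-17],[0.119,0.088,0,-22],[0.146,0.108,0,-26],[0.167,0.124,0,-30],[0.178,0.132,0,-32],[0.1814,0.1343,0,-32],[0.1814,0.1343,0,-32],[0.1814,0.1343,0,-32]],
])

```text
clock: 23.43
position: [0.5505, 0.2265, 0.1692]
tool_rot: [-3.141, -0.0, 2.919]
force: [1.0, 0.1, -1.7]
grip_width: 0.0284
finger_force: 59.4
```

```bash
python3 - <<'E'
from fit import *
c,s=np.cos(-.2206),np.sin(-.2206)
x,y=-.027,-.02
to(.581+c*x-s*y,.241+s*x+c*y,.056,167.4)
f=bot.grab_frame('side')
m=reg(f,'stamp')
P=[p+[0,0,.1185] for p in STAMP]
if m is not None: 
    p,e=fit([f],[m],P,[.55,.227,-.22]); d=p[:2]-[.581,.241]; print(m.sum(),p,e,c*d[0]+s*d[1],-s*d[0]+c*d[1])
m=reg(f,'caddy')
for l in('torch','red_marker'): 
    r=reg(f,l); m=np.maximum(m,r) if r is not None else m; print(l,r is not None)
E
```

```text
t 23.43 pos [0.5505 0.2265 0.1692] rpy [-3.1405e+00 -5.0000e-04  2.9193e+00] w 0.0284 F [ 1.   0.1 -1.7] q7 0.38 -> shift [0.0004 0.0009 0.1132] twist -0.1
574.0 [ 0.549317    0.22411142 -0.26557218] 0.3676764965057373 -0.027219733856215574 -0.02341202462571174
torch True
red_marker True
```

>>> carry_out([
  [[0,0,0.012,0],[0,0,0.032,0],[0,0,0.054,0],[0,0,0.075,0],[0,0,0.092,0],[0,0,0.103,0],[0,0,0.109,0],[0,0,0.112,0],[0,0,0.112,0],[0,0,0.112,0]],
])

```text
clock: 24.52
position: [0.5507, 0.2279, 0.0584]
tool_rot: [3.141, 0.001, 2.921]
force: [-0.5, 0.2, -1.3]
grip_width: 0.0288
finger_force: 59.4
```

>>> carry_out([
  [[0,0,0.001,0],[0,0,0.002,0],[0,0,0.003,0],[0,0,0.003,0],[0,0,0.003,0]],
])

```text
clock: 24.93
position: [0.5508, 0.2278, 0.0558]
tool_rot: [3.141, 0.001, 2.921]
force: [-3.3, -1.9, 12.5]
grip_width: 0.0288
finger_force: 60.8
```

>>> carry_out([
  [[0,0,0,0],[0,0,0,0],[0,0,0,0],[0,0,0,0],[0,0,0,0]],
], grip=0.045)

```text
clock: 25.35
position: [0.5504, 0.2277, 0.0548]
tool_rot: [3.142, -0.0, 2.921]
force: [0.4, 0.3, -1.0]
grip_width: 0.0449
finger_force: 0.0
```

>>> carry_out([
  [[0,0,-0.01,0],[0,0,-0.03,0],[0,0,-0.06,0],[0,0,-0.095,0],[0,0,-0.13,0],[0,0,-0.165,0],[0,0,-0.195,0],[0,0,-0.21,0],[0,0,-0.21,0]],
])

```text
clock: 26.1
position: [0.5512, 0.2285, 0.2691]
tool_rot: [3.139, 0.004, 2.921]
force: [0.2, -0.5, -0.4]
grip_width: 0.0452
finger_force: 0.0
```

```bash
cat > chk.py <<'E'
from fit import *
np.set_printoptions(precision=4,suppress=True)
c,s=np.cos(-.2206),np.sin(-.2206)
to(.4,-.1,.27,167.4)
f=bot.grab_frame('side'); save(f,'end')
m=reg(f,'stamp')
p,e=fit([f],[m],[q+[0,0,.005] for q in STAMP],[.55,.227,-.22]); d=p[:2]-[.581,.241]; print('stamp',m.sum(),p,e,c*d[0]+s*d[1],-s*d[0]+c*d[1])
for l,z,r in(('torch',.195,.012),('red_marker',.135,.009)):
    m=reg(f,l); v,u=np.nonzero(m>0); X=(.6248,.2523) if l=='torch' else (.6112,.193)
    print(l,m.sum(),u.min(),u.max(),v.min(),v.max(),'top expected',proj(f,[*X,z]),'rim expected',proj(f,[*X,.09]))
m=reg(f,'caddy');q=[reg(f,l) for l in('stamp','torch','red_marker')]
print('caddy',fit([f],[np.maximum.reduce([m]+q)],CADDY+[cyl(.012,.08,.195,.04,.02),cyl(.009,.08,.135,.04,-.042)],[.581,.241,-.22]))
print('holder',fit([f],[reg(f,'holder')],[box(-.021,.021,-.091,.091,0,.085)],[.522,-.236,-.02]))
E
python3 chk.py
```

```text
t 26.1 pos [0.5512 0.2285 0.2691] rpy [3.1387 0.0042 2.9212] w 0.0452 F [ 0.2 -0.5 -0.4] q7 0.46 -> shift [ 0.0757 -0.3536 -0.0022] twist -0.0
stamp 2533.0 [ 0.5765  0.1818 -0.0981] 0.7283792495727539 0.008594467645363663 -0.05876590467485272
torch 601.0 190 205 66 128 top expected [194.2041  67.2306] rim expected [199.427  110.1432]
red_marker 203.0 204 213 103 128 top expected [207.2324 103.8591] rim expected [209.0927 121.7725]
caddy (array([ 0.5813,  0.24  , -0.2343]), np.float64(0.1477091908454895))Traceback (most recent call last):
  File "chk.py", line 13, in <module>
    print('holder',fit([f],[reg(f,'holder')],[box(-.021,.021,-.091,.091,0,.085)],[.522,-.236,-.02]))
                   ~~~^^^^^^^^^^^^^^^^^^^^^^^^^^^^^^^^^^^^^^^^^^^^^^^^^^^^^^^^^^^^^^^^^^^^^^^^^^^^^
  File "fit.py", line 19, in fit
    o=minimize(cost,p0,method="Nelder-Mead",options=dict(initial_simplex=S,xatol=1e-4,fatol=1e-4,maxiter=150)); return o.x,o.fun
    res = _minimize_neldermead(fun, x0, args, callback, bounds=bounds,
                               **options)
    fsim[k] = func(sim[k])
              ~~~~^^^^^^^^
    fx = function(np.copy(x), *(wrapper_args + args))
  File "fit.py", line 16, in cost
    r=render(f,parts,p); v+=1-np.minimum(r,m).sum()/np.maximum(r,m).sum()
                              ~~~~~~~~~~^^^^^
TypeError: '<=' not supported between instances of 'float' and 'NoneType'
```

The stamp detection here was actually the caddy. I'll move the arm clear and check the stamp by its own colours in both views.

>>> carry_out([
  [[0.005,-0.02,-0.02,0],[0.015,-0.05,-0.03,0],[0.024,-0.085,-0.03,0],[0.032,-0.12,-0.03,0],[0.04,-0.155,-0.03,0],[0.048,-0.19,-0.03,0],[0.056,-0.225,-0.03,0],[0.062,-0.255,-0.03,0],[0.066,-0.28,-0.03,0],[0.068,-0.29,-0.03,0],[0.068,-0.29,-0.03,0]],
])

```text
clock: 27.47
position: [0.4197, -0.0428, 0.2947]
tool_rot: [-3.14, -0.0, 2.917]
force: [-1.0, 0.2, -0.7]
grip_width: 0.045
finger_force: 0.0
```

```bash
python3 - <<'E'
from fit import *
np.set_printoptions(precision=4,suppress=True)
S=[q+[0,0,.005] for q in STAMP]; c,s=np.cos(-.2206),np.sin(-.2206)
for n in('top','side'):
    f=bot.grab_frame(n); im=np.array(f['pixels'])
    for l in('stamp','torch','red_marker','caddy','holder','blue_marker','green_marker'): print(n,l,[(np.round(a['position'],1),round(a['conf'],2)) for a in bot.look_for(f,l)[:3]])
    # dark base + knob within the expected box
    W=proj(f,[.5505,.2278,.04]).astype(int); hsv=cv2.cvtColor(im,cv2.COLOR_RGB2HSV)
    k=np.zeros(im.shape[:2],bool); k[W[1]-28:W[1]+28,W[0]-28:W[0]+28]=1
    dark=(hsv[...,2]<55)&k
    R=[render(f,[q],[.5505,.2278,-.22]) for q in S]
    v,u=np.nonzero(dark); print('dark',dark.sum(),u.mean() if len(u) else 0,v.mean() if len(v) else 0)
    v,u=np.nonzero(R[0]*(1-R[2])>.5); print('base exp',len(u),u.mean(),v.mean())
    for z in(.09,.07): 
        q=proj(f,[.5505,.2278,z]).astype(int); print('knob',q,im[q[1],q[0]],hsv[q[1],q[0]])
    for o in(-22,22):
        q=proj(f,[.5505+o*.001*-s*1.3,.2278+o*.001*c*1.3,.041]).astype(int); print('beside',q,im[q[1],q[0]])
E
```

```text
top stamp [(array([116.6, 231.8]), 0.9), (array([103.5, 215.1]), 0.72), (array([233.5, 123.8]), 0.64)]
top torch [(array([ 85.7, 181.2]), 0.71)]
top red_marker [(array([129.9, 192. ]), 0.72), (array([106. , 216.3]), 0.44)]
top caddy [(array([106.5, 217.2]), 0.9)]
top holder []
top blue_marker []
top green_marker []
dark 421 117.90736342042756 237.47743467933492
base exp 481 119.58004158004158 234.35135135135135
knob [106 227] [168 109  57] [ 14 168 168]
knob [109 229] [165 107  55] [ 14 170 165]
beside [129 234] [71 24 17]
beside [ 99 229] [170 110  57]
side stamp [(array([176. , 140.9]), 0.93)]
side torch [(array([199.6, 101. ]), 0.97)]
side red_marker [(array([212. , 116.5]), 0.64), (array([197.8, 228.7]), 0.2)]
side caddy [(array([364.4, 276.5]), 0.68), (array([194.1, 142.6]), 0.56)]
side holder [(array([330.1, 274.2]), 0.87)]
side blue_marker [(array([317. , 240.6]), 0.56)]
side green_marker [(array([362.8, 276.4]), 0.77)]
dark 162 181.35802469135803 146.15432098765433
base exp 467 182.33404710920772 149.94860813704497
knob [178 124] [191 140 100] [ 13 121 191]
knob [179 132] [99 69 48] [ 12 131  99]
beside [185 149] [35 26 22]
beside [177 137] [104  73  51]
```

```bash
python3 - <<'E'
from fit import *
np.set_printoptions(precision=4,suppress=True)
S=[q+[0,0,.005] for q in STAMP]
H=[box(-.021,.021,-.091,.091,0,.085)]
fs=[bot.grab_frame(n) for n in('top','side')]
for f in fs:
    for r in bot.regions_of(f,'stamp'):
        m=r['region'].astype(np.float32)
        if m.sum()<1200: print('stamp',m.sum(),r['position'],fit([f],[m],S,[.5505,.2278,-.22]),render(f,S,[.5505,.2278,-.22]).sum())
print('holder',fit(fs[1:],[reg(fs[1],'holder')],H,[.522,-.237,-.02]))
s=bot.observe();print(s['clock'],np.abs(s['qd']).max())
E
```

```text
stamp 826.0 [116.7, 234.3] (array([ 0.5499,  0.2275, -0.1919]), np.float64(0.048537254333496094)) 840.4375
stamp 472.0 [177.1, 141.3] (array([ 0.5531,  0.2325, -0.2302]), np.float64(0.35017770528793335)) 727.625
holder (array([ 0.5224, -0.2377, -0.0163]), np.float64(0.1173902153968811))
28.5167 0.002518724251124239
```

The top view fits an upright stamp in the bay almost exactly (overlap 95%). Everything else is in place, so I'll hand in.

```bash
python3 -c "
from workcell import bot
print(bot.job_done())"
```

```text
the job is handed in; nothing more can be done
None
```

The job is handed in at about 28.5 s, with no verdict returned: by the last camera checks the stamp stands upright in the front bay, the torch and red marker stand in the back pocket, blue and green are still in the holder, and the caddy and holder have not moved.

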